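Empty the vial tray into the discard bin

TASK

Swing the steel cover of the discard bin aside, pick up the aluminium tray by its tab and tip all six vials out of it into the bin. Then set the empty tray down upright and flat in the middle of the black parking plate, squarely, with its open nose towards the plate's metal stop bar, and swing the cover fully shut over the bin again. Leave the bottle, the marker pen, the cardboard box and the well plate where they are.

Things in the scene. Friction and masses are not known exactly. Their poses are not given: they have to be found in the camera images.
- tray: aluminium sorting tray (about 200 g), 140 mm long (x) by 104 mm wide (y); origin at the centre of its underside, z up. Floor and walls 4 mm thick, side and rear walls 32 mm high. The -x end is the open nose: no wall, only a ramp rising at 30 degrees from the floor to 12 mm high. A grip tab stands on the rear wall (+x). Tipped nose-down about 75 degrees, the vials leave it.
- tray_grip (a point): where to grip the tray's tab, at x 87, y 0, z 58 mm in the tray's frame. The tab is a flat plate 50 mm wide (y) and 10 mm thick that leans 25 degrees outwards, away from the nose: from x 70, z 22 at its foot to x 96, z 78 mm at its top. Pinch it across its 10 mm thickness, fingers along the tab (25 degrees from vertical); this point is 22 mm below the top.
- tray_nose (a point): the middle of the nose's upper edge, at x -70, y 0, z 12 mm in the tray's frame
- bin: the discard bin, fixed to the bench: a grey square open box 160 mm by 160 mm outside, 90 mm high, walls and floor 5 mm, mouth 150 mm by 150 mm; origin at the centre of its underside, z up. A flat steel cover lies over it.
- cover (a joint): angle of the bin's cover, rad: 0 fully shut (at its stop); it swings level about a vertical pivot, clockwise from above, up to 1.65; from 1.57 the mouth is wholly clear. Stays where left. A square steel plate, 178 mm side, 5 mm thick, top at z 97 mm, pivoted at its corner over x 85, y -85 mm in the bin's frame. Shut, it reaches from the pivot to -x and +y of the bin; open, to +x and +y.
- cover_post (a point): on the axis of the cover's black upright round post, 16 mm in diameter, 46 mm high (its top at z 143 mm above the bench); this point is 13 mm below the top, and 148 mm from the pivot axis
- cover_pivot (a point): on the cover's vertical pivot axis, at the cover's underside (z 92 mm)
- dock: the parking plate, fixed: a flat black rubber plate 210 mm (x) by 140 mm (y), 4 mm thick, origin at the centre of its underside, z up. Across its -x end runs a bare-metal stop bar 14 mm wide, its top 20 mm above the bench, its inner face at x -91 mm.
- vial0: a capped amber-glass sample vial, a plain cylinder 20 mm in diameter and 42 mm long with a white cap (16 g); origin at its centre, its long axis is its y axis. It starts lying crosswise in the tray, one of six in 3 rows of 2.
- vial1: a capped amber-glass sample vial, a plain cylinder 20 mm in diameter and 42 mm long with a white cap (16 g); origin at its centre, its long axis is its y axis. It starts lying crosswise in the tray, one of six in 3 rows of 2.
- vial2: a capped amber-glass sample vial, a plain cylinder 20 mm in diameter and 42 mm long with a white cap (16 g); origin at its centre, its long axis is its y axis. It starts lying crosswise in the tray, one of six in 3 rows of 2.
- vial3: a capped amber-glass sample vial, a plain cylinder 20 mm in diameter and 42 mm long with a white cap (16 g); origin at its centre, its long axis is its y axis. It starts lying crosswise in the tray, one of six in 3 rows of 2.
- vial4: a capped amber-glass sample vial, a plain cylinder 20 mm in diameter and 42 mm long with a white cap (16 g); origin at its centre, its long axis is its y axis. It starts lying crosswise in the tray, one of six in 3 rows of 2.
- vial5: a capped amber-glass sample vial, a plain cylinder 20 mm in diameter and 42 mm long with a white cap (16 g); origin at its centre, its long axis is its y axis. It starts lying crosswise in the tray, one of six in 3 rows of 2.
- bottle: bystander: a glass reagent bottle with a blue cap, 64 mm in diameter, 150 mm tall, origin at the centre of its underside
- marker: bystander: a marker pen lying on the bench, 125 mm long along its x, 15 mm thick, origin at the middle of its underside
- box: bystander: a cardboard tube box 130 by 130 mm, 51 mm high, with a grid on top, origin at the centre of its underside
- plate: bystander: a clear well plate 85 mm (x) by 127 mm (y), 15 mm high, origin at the centre of its underside
There are look-alikes about, which are no part of the job. Of the things like the tray, leave any that is orange; of the rest the smaller one is meant.

How it is judged:
By the outcome, as a careful person would: the job done as asked, in the order asked, and still so for the second after the job is handed in, with the robot touching nothing.
It also fails if it takes over 72 s, if anything falls off the work surface, if the arm or the gripper's body presses on something with over 40 N, if the wrist force passes 120 N, or if a joint passes its speed limit or range.

ROBOT

A 6-joint arm with a two-finger parallel gripper is mounted at the origin on the work surface. World frame = base frame: x ahead of the robot, y to its left, z up, the work surface at z = 0. Lengths are in m, angles in degrees, forces in N, time in s.
With the tool pointing down it reaches from about 0.4 to 0.825 m from the base axis. Payload 7 kg.
Tool frame: the origin (TCP) lies on the centre line of the jaws, within the pads' length; the fingertips stand 17 mm ahead of it and the grasp point (between the pads) lies 2 mm behind it (env.tip_reach is the distance from the TCP to the fingertips, in m); z points along the fingers, y is the line along which they close (so a half turn about z gives the same grasp; the last joint's range is limited). The gripper opens to 88 mm and grips with 3 to 60 N. Pads are 19 mm wide; open, the fingers measure 130 mm over their backs; the gripper's body (78 mm by 193 mm) begins 47 mm behind the grasp point.
Start: joints at [90.418, 20.546, 0.682, 0, -70.136, -16.507], TCP at [0.187, 0.649, 0.244] pointing down, gripper open.
Joint ranges: [-176.03, 176.03], [-82.01, 121.73], [-58.28, 71.71], [-173.87, 95.51], [-174.79, -0.11], [-173.66, 173.66]. Speed limits (degrees/s): [136.94, 136.94, 172.46, 180, 180, 180].

INTERFACE

Orientations are given as a 3x3 rotation matrix whose columns are the frame's x, y, z axes.
In Python, from bench import env gives the robot as it stands.
- The arm moves only by the tool arm_command, never from a script. Its argument "plan" is text: rows parted by semicolons, each of 5 numbers parted by spaces: the shift along the world's x, y, z in m, then the turn about the world's z in degrees, then the opening, from 0 (shut) to 1 (fully open). A call has 1 to 20 rows; each row is the pose to reach, as a shift and turn from the pose commanded when the call began; what a row does not reach only later rows make up. A row lasts 1/8 s, in which the tool goes at most 62.5 mm and 10.7 degrees, less where a joint would pass 70% of its speed; a pose out of reach is approached as far as the arm can. A call with a gripper value outside its range is refused whole. The fingers move at their own pace and stop on an object; "newtons" is the grip in N (left out, the last holds). Time passes only in rows, so rows that repeat a pose let the fingers close. It gives the time, the measured TCP pose, the force, the opening and the grip force at its end, in the units of the state.
- env.sense(): the state, without advancing time (a new reading comes with each control period).
- env.grab_frame(name): name is "scene" or "top"; returns the picture (400x640x3 uint8, blue, green, red); there is no depth.
- env.get_calibration(name): a dict with "fx", "fy", "cx", "cy" (pixels), "xyz" and "rotation" of the camera in the world. Camera axes: x right, y down, z forward; pixel columns grow to the right and rows downward; lengths in m; the calibration is good to about 2 mm. A picture is of the moment at which its call begins. get_calibration takes no time and is no camera call.
- env.finish_job(): hands the job in; it is judged then, once.
The state is a dict: "t": time; "joint_pos": joint angles; "joint_vel": joint speeds; "effort": joint torques, N m; "tcp_pos": TCP position; "orientation": TCP orientation; "ft_force": force on the tool from outside, world axes, zero at the start; "torque": the same for the moment, N m; "opening": finger opening in m; "finger_force": force on a finger pad.
Only numpy, scipy, OpenCV 4.12 (cv2) and the standard library are available. Lean on these libraries where they do the work, as an engineer would, in place of code of your own. Each camera call takes 0.05 s, during which the arm holds its last target. There are 200 camera calls.

## Working session

There is one attempt and no reset: what is moved stays moved. The work goes in short steps, Python scripts to look and compute and a tool call to move; the robot and the scene stay as the last step left them, time stands still between calls to the robot, and variables do not carry over. Pictures are saved under pics/ and viewed, at most 10 in all, crops included, and the job is handed in when it is done.

Besides the shell and the picture viewer there is one more tool, called after "Request:" by a JSON object that holds its "api" and its "payload", one argument or row to a line. arm_command: Moves the arm, as the interface text tells. Its arguments: {"type":"object","properties":{"plan":{"type":"string"},"newtons":{"type":"number"}},"required":["plan"]}

```bash
mkdir -p pics; ls; python3 - <<'E'
from bench import env
import cv2
for n in("scene","top"):
    cv2.imwrite(f"pics/{n}0.png",env.grab_frame(n)); c=env.get_calibration(n); print(n,{k:(v.round(4).tolist() if hasattr(v,'round') and hasattr(v,'tolist') else v) for k,v in c.items()})
s=env.sense(); print(s)
E
```

```text
pics
scene {'fx': 496.94435625247854, 'fy': 496.94435625247854, 'cx': 319.053730558892, 'cy': 207.33515168601096, 'xyz': [1.4361, 0.3304, 1.3375], 'rotation': [[-0.3403, 0.7257, -0.598], [0.9403, 0.2589, -0.221], [-0.0055, -0.6375, -0.7705]]}
top {'fx': 404.59891491627775, 'fy': 404.59891491627775, 'cx': 321.05374324240023, 'cy': 197.19135969493965, 'xyz': [0.3792, -0.024, 1.1253], 'rotation': [[0.0277, -0.9925, 0.1191], [-0.9994, -0.0297, -0.0156], [0.019, -0.1186, -0.9928]]}
{'t': 0.1, 'joint_pos': array([ 9.04194661e+01,  2.05870601e+01,  6.39162058e-01, -1.91516393e-02,
       -7.01356746e+01, -1.65095083e+01]), 'joint_vel': array([ 0.04659901, -0.15430684,  0.20677866,  0.11706782, -0.0119546 ,
       -0.00132961]), 'effort': array([-2.64644383e-03, -5.84163308e+01,  2.93749040e+01,  7.01551795e+00,
        1.01687617e-02, -4.62517312e-05]), 'tcp_pos': array([0.18694629, 0.64816377, 0.24271602]), 'orientation': array([[ 9.60795805e-01, -2.77256792e-01, -3.03683858e-04],
       [-2.77256935e-01, -9.60794701e-01, -1.46086302e-03],
       [ 1.13256351e-04,  1.48778951e-03, -9.99998887e-01]]), 'ft_force': array([ 0.00267384, -0.09635638,  0.14032997]), 'torque': array([ 0.02304131, -0.00318125,  0.03939518]), 'finger_force': 0.0, 'opening': 0.08750049215252648}
```

View pics/scene0.png

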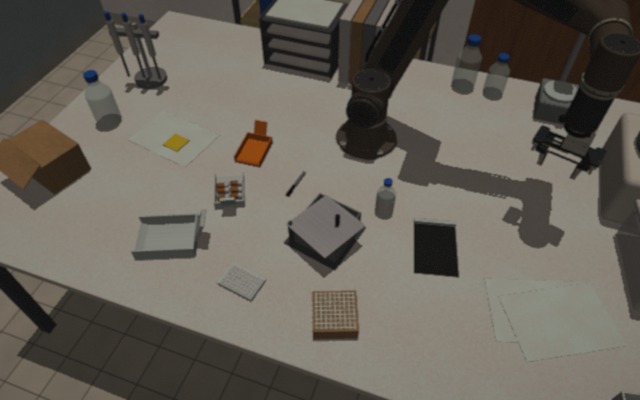

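View pics/top0.png

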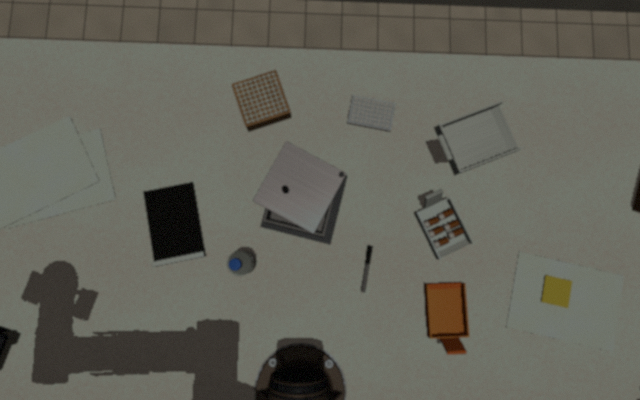

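The scene view shows the cover at about (325,228) with its post at (338,220), the dock at (436,247) with the stop bar at its upper end, and the small aluminium tray at (230,190). In the top view they are the cover at (300,187) with the post at (285,188) and pivot at (341,174), the dock at (175,223) with the bar at (180,260), and the tray at (442,225) with its tab at (430,198). The orange tray and the larger one are decoys. The cover edges are turned relative to the bin, so it starts a little open.

```bash
cat >h.py <<'E'
import numpy as np,cv2
from bench import env
C={n:env.get_calibration(n) for n in("scene","top")}
def ray(n,u,v):
    c=C[n]; d=np.array(c["rotation"])@np.array([(u-c["cx"])/c["fx"],(v-c["cy"])/c["fy"],1]); return np.array(c["xyz"]),d
def onz(n,u,v,z):
    o,d=ray(n,u,v); return o+d*(z-o[2])/d[2]
def tri(ps,pt):
    A=[];b=[]
    for n,p in(("scene",ps),("top",pt)):
        o,d=ray(n,*p); d=d/np.linalg.norm(d); P=np.eye(3)-np.outer(d,d); A.append(P); b.append(P@o)
    x,*_=np.linalg.lstsq(np.vstack(A),np.hstack(b),rcond=None); 
    return x.round(4), np.linalg.norm(np.vstack(A)@x-np.hstack(b)).round(4)
def proj(n,X):
    c=C[n]; p=np.array(c["rotation"]).T@(np.array(X)-c["xyz"]); return (p[0]/p[2]*c["fx"]+c["cx"],p[1]/p[2]*c["fy"]+c["cy"])
E
python3 - <<'E'
import cv2,numpy as np
s=cv2.imread("pics/scene0.png");t=cv2.imread("pics/top0.png")
def crop(im,x,y,w,h,W=400,H=300):
    c=cv2.resize(im[y:y+h,x:x+w],(W,H),interpolation=cv2.INTER_CUBIC); return cv2.convertScaleAbs(c,alpha=1.6)
a=np.vstack([np.hstack([crop(t,245,135,120,90+30,400,400)[:300] if 0 else crop(t,240,137,112,112,400,300),crop(t,405,180,80,80,400,300)]),
 np.hstack([crop(s,280,185,92,92,400,300),crop(s,190,160,80,80,400,300)])])
cv2.imwrite("pics/m1.png",a)
E
```

```text
(no output)
```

View pics/m1.png

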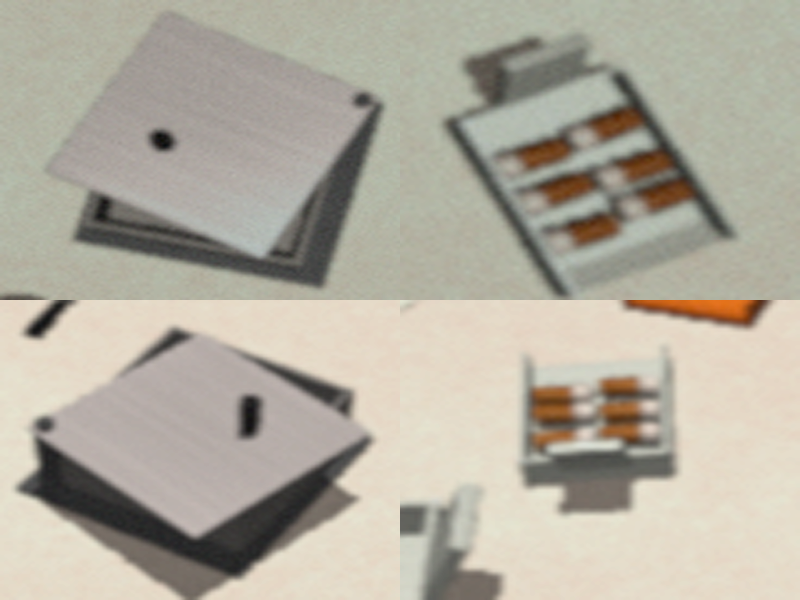

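The montage shows the cover partly open, with its pivot at top px (341,174) and post at (285,188), and the bin rim showing below it. The tray holds six vials, its tab pointing away from the robot (top px about (434,193)) and its nose towards it.

```bash
python3 - <<'E'
from h import *
f=lambda a:np.round(a,4)
P=tri((289.9,223),(341.4,174.3)); print("pivot",P)
cs=[((325.3,258),(286.2,140.7)),((287.4,225.5),(347.2,175.8)),((323.7,195.1),(314.2,233.3)),((365.8,227.3),(252.6,200.5))]
for a,b in cs: print("cover",tri(a,b))
print("posttop",tri((337.5,216.2),(285.2,187.8)), f(onz("top",285.2,187.8,.143)),f(onz("scene",337,227.5,.097)))
for a,b in [((268,222.1),(324,237))]:
    A=onz("top",*a,.09);B=onz("top",*b,.09);print("rim",f(A),f(B),np.degrees(np.arctan2(*(B-A)[1::-1])),np.linalg.norm(B-A))
for a,b in [((220,199.2),(441.6,189.6)),((234.4,197.3),(426.4,195.5)),((215.4,204),(448,198.1)),((244.4,202.7),(414.4,212.5))]: print("tray",tri(a,b))
for p in [(414.4,212.5),(448,198.1),(472,243.2),(439,260)]: print("wall",f(onz("top",*p,.032)))
for n,(x,y,w,h) in {"top":(130,170,90,110),"scene":(400,205,75,85)}.items():
    im=cv2.imread(f"pics/{n}0.png")[y:y+h,x:x+w]; m=(im.max(2)<45).astype(np.uint8)*255
    c=max(cv2.findContours(m,0,1)[0],key=cv2.contourArea); r=cv2.minAreaRect(c); ap=cv2.approxPolyDP(cv2.convexHull(c),4,True)[:,0]+[x,y]
    for p in ap: print(n,p,f(onz(n,*p,.004)))
# cover post radius, angles
E
```

```text
pivot (array([ 0.5638, -0.0909,  0.0957]), np.float64(0.0003))
cover (array([0.6487, 0.0564, 0.0914]), np.float64(0.0021))
cover (array([ 0.5628, -0.1045,  0.0762]), np.float64(0.0048))
cover (array([ 0.4113, -0.0282,  0.089 ]), np.float64(0.0043))
cover (array([0.4901, 0.1372, 0.0827]), np.float64(0.0013))
posttop (array([0.5183, 0.0505, 0.136 ]), np.float64(0.0016)) [0.5176 0.049  0.143 ] [0.5316 0.0555 0.097 ]
rim [0.4354 0.0933 0.09  ] [ 0.4016 -0.0506  0.09  ] -103.22588623153563 0.1478503074258767
tray (array([ 0.5347, -0.3567,  0.0753]), np.float64(0.0011))
tray (array([ 0.5164, -0.3128,  0.0827]), np.float64(0.0032))
tray (array([ 0.5197, -0.3921,  0.0193]), np.float64(0.0011))
tray (array([ 0.4776, -0.3007,  0.0153]), np.float64(0.0003))
wall [ 0.4761 -0.2963  0.032 ]
wall [ 0.5183 -0.3887  0.032 ]
wall [ 0.3974 -0.4528  0.032 ]
wall [ 0.35   -0.3627  0.032 ]
top [192 183] [0.5428 0.3189 0.004 ]
top [203 250] [0.3588 0.277  0.004 ]
top [155 259] [0.331  0.4053 0.004 ]
top [144 192] [0.5136 0.4495 0.004 ]
scene [415 224] [0.3609 0.2787 0.004 ]
scene [454 228] [0.3335 0.4057 0.004 ]
scene [457 275] [0.5144 0.4473 0.004 ]
scene [415 271] [0.5442 0.3206 0.004 ]
```

Measured against the text:
- **Cover:** the post is 148 mm from the pivot at (0.564, -0.091), as it should be. The cover is about 14° open.
- **Bin:** yaw about -13°, centre about (0.500, 0.011).
- **Tray:** yaw about 26.5°, tab grip at about (0.514, -0.337).
- **Dock:** yaw about 13°, centre about (0.431, 0.361).

The moves allow no tilt. I'll pinch the tab across its 50 mm width and use the jaws as a hinge, holding it tightly to carry and loosely to tip. Now I'll hover over the post.

Request:
{"api": "arm_command", "payload": {
  "plan": "0.331 -0.599 -0.02 -90 1;0.331 -0.599 -0.02 -90 1;0.331 -0.599 -0.02 -90 1;0.331 -0.599 -0.02 -90 1;0.331 -0.599 -0.02 -90 1;0.331 -0.599 -0.02 -90 1;0.331 -0.599 -0.02 -90 1;0.331 -0.599 -0.02 -90 1;0.331 -0.599 -0.02 -90 1;0.331 -0.599 -0.02 -90 1;0.331 -0.599 -0.02 -90 1;0.331 -0.599 -0.02 -90 1;0.331 -0.599 -0.02 -90 1;0.331 -0.599 -0.02 -90 1;0.331 -0.599 -0.02 -90 1",
  "newtons": 20
}}

```text
t: 1.98
tcp_pos: [0.5178, 0.0507, 0.2238]
orientation: [[-0.275, -0.961, 0.0], [-0.961, 0.275, 0.0], [-0.0, -0.0, -1.0]]
ft_force: [-0.3, 0.6, 0.5]
opening: 0.0872
finger_force: 0.0
```

Request:
{"api": "arm_command", "payload": {
  "plan": "0 0 -0.05 0 1;0 0 -0.096 0 1;0 0 -0.096 0 1;0 0 -0.096 0 1;0 0 -0.096 0 0;0 0 -0.096 0 0;0 0 -0.096 0 0;0 0 -0.096 0 0;0 0 -0.096 0 0;0 0 -0.096 0 0;0 0 -0.096 0 0;0 0 -0.096 0 0",
  "newtons": 20
}}

```text
t: 3.48
tcp_pos: [0.5181, 0.0495, 0.1275]
orientation: [[-0.277, -0.961, -0.0], [-0.961, 0.277, -0.0], [0.0, -0.0, -1.0]]
ft_force: [0.2, 0.7, 0.7]
opening: 0.0157
finger_force: 20.0
```

Request:
{"api": "arm_command", "payload": {
  "plan": "0.010 0.003 0 -1 0;0.020 0.0054 0 -3 0;0.0405 0.0075 0 -6 0;0.0612 0.0068 0 -9 0;0.0815 0.0032 0 -12 0;0.1011 -0.0032 0 -15 0;0.1197 -0.0122 0 -18 0;0.1368 -0.0238 0 -21 0;0.1522 -0.0376 0 -24 0;0.1654 -0.0534 0 -27 0;0.1758 -0.0698 0 -30 0;0.1758 -0.0698 0 -30 0;0.1758 -0.0698 0 -30 0"
}}

```text
t: 5.1
tcp_pos: [0.6944, -0.0206, 0.1272]
orientation: [[-0.721, -0.693, 0.001], [-0.693, 0.721, 0.0], [-0.001, -0.001, -1.0]]
ft_force: [5.3, 2.1, -5.9]
opening: 0.0155
finger_force: 20.0
```

Request:
{"api": "arm_command", "payload": {
  "plan": "0 0 0 0 1;0 0 0 0 1;0 0 0 0 1;0 0 0 0 1;0 0 0.06 0 1;0 0 0.12 0 1;-0.05 -0.06 0.12 0 1;-0.1 -0.12 0.12 0 1;-0.13 -0.18 0.12 0 1;-0.15 -0.24 0.12 0 1;-0.15 -0.26 0.12 0 1;-0.15 -0.26 0.12 0 1"
}}

```text
t: 6.6
tcp_pos: [0.5423, -0.2834, 0.2477]
orientation: [[-0.723, -0.69, -0.0], [-0.69, 0.723, -0.0], [0.0, -0.0, -1.0]]
ft_force: [0.2, 1.3, 0.5]
opening: 0.0876
finger_force: 0.0
```

```bash
python3 - <<'E'
from h import *
t=env.grab_frame("top"); s=env.grab_frame("scene"); cv2.imwrite("pics/top1.png",t); cv2.imwrite("pics/scene1.png",s)
def crop(im,x,y,w,h): return cv2.convertScaleAbs(cv2.resize(im[y:y+h,x:x+w],(w*4,h*4),interpolation=cv2.INTER_CUBIC),alpha=1.6)
cv2.imwrite("pics/m2.png",np.hstack([crop(t,235,130,130,130),np.hstack([crop(s,375,205,1,130)[:,:0],crop(t,130,170,70,130)])]))
E
```

```text
(no output)
```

View pics/m2.png

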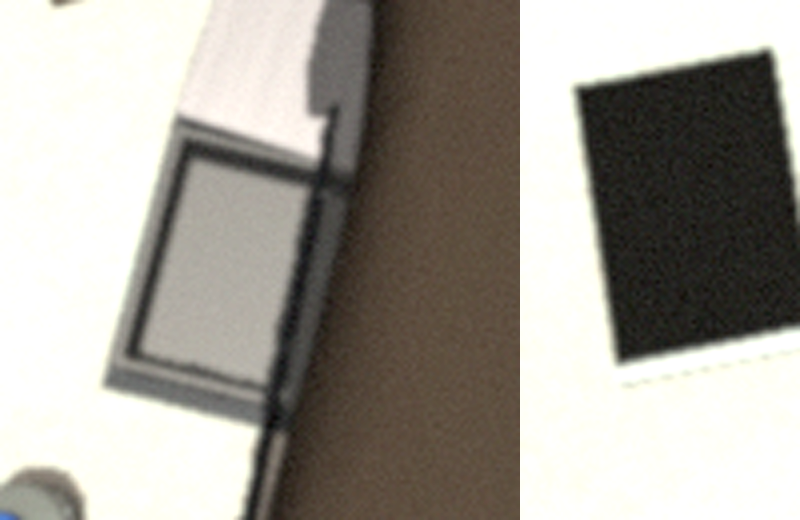

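The cover is open and the mouth is clear. The inner rim corners are at top px (282.5,165) and (268.3,218.8), and the cover edge runs parallel to the rim. The dock's far corners are at (144.3,191.8) and (193,182.5).

```bash
python3 - <<'E'
from h import *
A=onz("top",282.5,165.2,.09)[:2];B=onz("top",268.3,218.8,.09)[:2];v=A-B
y=np.degrees(np.arctan2(v[1],v[0]));print("bin edge",A,B,np.linalg.norm(v),y)
y=np.radians(y);R=np.array([[np.cos(y),-np.sin(y)],[np.sin(y),np.cos(y)]]);print("centre",(A+B)/2+R@[0,-.075], "via pivot",np.array([.5638,-.0909])-R@[.085,-.085])
for n,L in {"top":[(144.3,191.8),(193,182.5),(204,250.5),(154.5,260.5)],"scene":[(457.5,275.5),(414.5,271.5),(414.5,223.5),(454.5,227.5)]}.items():
    P=np.array([onz(n,*p,.004)[:2] for p in L]);print(n,P.round(4).tolist())
    ax=(P[0]+P[1]-P[2]-P[3])/2;m=(P[0]+P[1])/2; u=ax/np.linalg.norm(ax)
    print(np.degrees(np.arctan2(ax[1],ax[0])),np.linalg.norm(ax),np.linalg.norm(P[0]-P[1]),"centre",m-.105*u, P.mean(0)-.007*u)
E
```

```text
bin edge [0.58412654 0.0621516 ] [0.44386547 0.09292704] 0.1435976840524966 -12.375467523097033
centre [0.49792222 0.00428201] via pivot [0.498992   0.01034191]
top [[0.5142, 0.4487], [0.5443, 0.3163], [0.3575, 0.2742], [0.3269, 0.4064]]
12.728812498976916 0.19173394733284455 0.13586813500188966 centre [0.42682815 0.35937497] [0.42890875 0.35984496]
scene [[0.5157, 0.4491], [0.5465, 0.3195], [0.3594, 0.2766], [0.3309, 0.407]]
12.881772333564532 0.1907543921226849 0.13315887170652718 centre [0.4287221  0.36089424] [0.4312789  0.36147897]
```

Request:
{"api": "arm_command", "payload": {
  "plan": "-0.029 -0.057 -0.04 -9 1;-0.029 -0.057 -0.09 -17.5 1;-0.029 -0.057 -0.13 -17.5 1;-0.029 -0.057 -0.16 -17.5 1;-0.029 -0.057 -0.191 -17.5 1;-0.029 -0.057 -0.191 -17.5 1;-0.029 -0.057 -0.191 -17.5 1;-0.029 -0.057 -0.191 -17.5 0.3;-0.029 -0.057 -0.191 -17.5 0.3;-0.029 -0.057 -0.191 -17.5 0.3;-0.029 -0.057 -0.191 -17.5 0.3;-0.029 -0.057 -0.191 -17.5 0.3;-0.029 -0.057 -0.191 -17.5 0.3",
  "newtons": 60
}}

```text
t: 8.32
tcp_pos: [0.5154, -0.3376, 0.057]
orientation: [[-0.896, -0.445, 0.001], [-0.445, 0.896, -0.001], [-0.001, -0.001, -1.0]]
ft_force: [1.8, -0.8, 2.7]
opening: 0.0494
finger_force: 59.8
```

Request:
{"api": "arm_command", "payload": {
  "plan": "0 0 0.005 0 0.3;0 0 0.012 0 0.3;0 0 0.02 0 0.3;0 0 0.03 0 0.3;0 0 0.03 0 0.3"
}}

```text
t: 8.95
tcp_pos: [0.5155, -0.3375, 0.0878]
orientation: [[-0.896, -0.445, 0.002], [-0.445, 0.896, -0.001], [-0.001, -0.001, -1.0]]
ft_force: [0.8, 0.3, -2.9]
opening: 0.05
finger_force: 59.8
```

```bash
python3 - <<'E'
from h import *
t=env.grab_frame("top"); s=env.grab_frame("scene"); r=env.sense();print(r["ft_force"],r["torque"])
def crop(im,x,y,w,h): return cv2.convertScaleAbs(cv2.resize(im[y:y+h,x:x+w],(w*4,h*4),interpolation=cv2.INTER_CUBIC),alpha=1.6)
cv2.imwrite("pics/m3.png",np.hstack([crop(s,180,130,100,100),crop(t,385,170,100,100)]))
E
```

```text
[ 0.13721834 -0.11443602 -2.91021058] [ 0.16631393 -0.31179709  0.02912644]
```

View pics/m3.png

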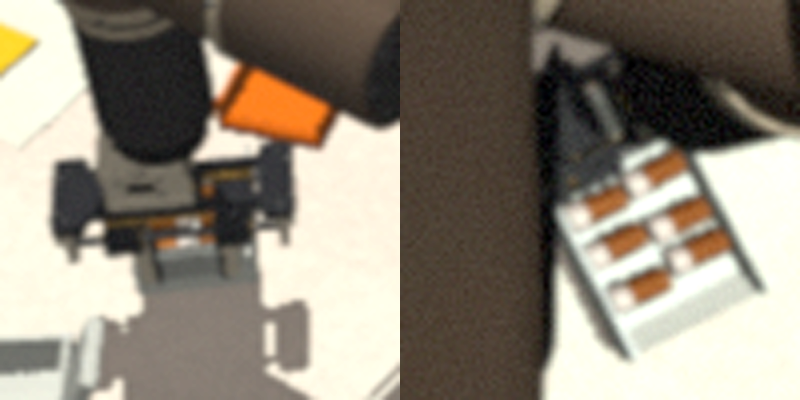

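The tray is held level by the tab edges, the nose and ramp are clear, and all six vials are still in it. The wrist reads 2.9 N, which is the tray plus its vials. Next I carry it to the bin.

Request:
{"api": "arm_command", "payload": {
  "plan": "0 0 0.02 0 0.3;0 0 0.06 0 0.3;0 0 0.1 0 0.3;0 0 0.14 0 0.3;0 0.01 0.165 -1 0.3;0.001 0.03 0.17 -3 0.3;0.003 0.06 0.17 -6 0.3;0.006 0.1 0.17 -11 0.3;0.01 0.14 0.17 -16 0.3;0.014 0.18 0.17 -21 0.3;0.018 0.22 0.17 -26 0.3;0.021 0.26 0.17 -31 0.3;0.024 0.29 0.17 -35 0.3;0.026 0.315 0.17 -37 0.3;0.027 0.33 0.17 -39 0.3;0.027 0.335 0.165 -39 0.3;0.027 0.335 0.157 -39 0.3;0.027 0.335 0.151 -39 0.3;0.027 0.335 0.151 -39 0.3;0.027 0.335 0.151 -39 0.3"
}}

```text
t: 11.55
tcp_pos: [0.542, -0.0027, 0.2376]
orientation: [[-0.976, 0.218, 0.0], [0.218, 0.976, -0.0], [-0.0, -0.0, -1.0]]
ft_force: [-0.3, -0.1, -2.5]
opening: 0.0492
finger_force: 59.8
```

```bash
python3 - <<'E'
from h import *
s=env.grab_frame("scene"); t=env.grab_frame("top"); r=env.sense();print(r["ft_force"],r["torque"])
def crop(im,x,y,w,h): return cv2.convertScaleAbs(cv2.resize(im[y:y+h,x:x+w],(w*4,h*4),interpolation=cv2.INTER_CUBIC),alpha=1.6)
cv2.imwrite("pics/m4.png",np.hstack([crop(s,280,140,100,120),crop(t,260,130,100,120)]))
E
```

```text
[-0.58245223 -0.78909538 -3.02826771] [ 0.0106593  -0.32673533 -0.02853046]
```

View pics/m4.png

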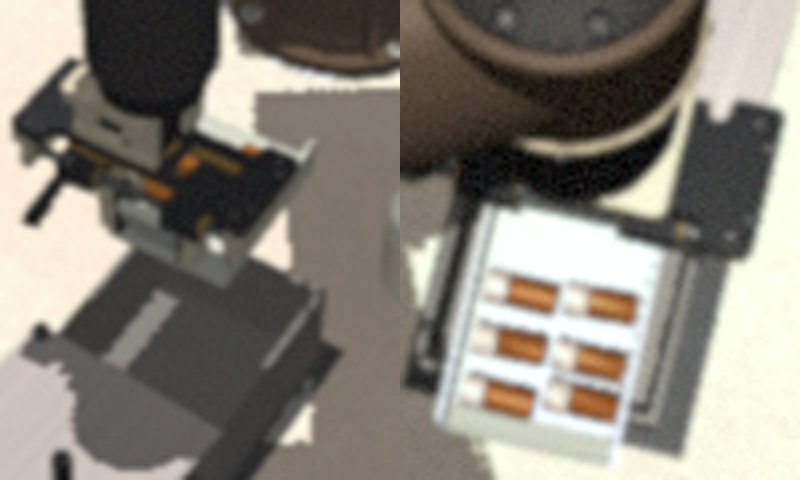

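The tray is level over the mouth with all six vials in it, centred left to right. Now I loosen the grip step by step so it tips.

Request:
{"api": "arm_command", "payload": {
  "plan": "0 0 0 0 0.3;0 0 0 0 0.3",
  "newtons": 25
}}

```text
t: 11.9
tcp_pos: [0.5419, -0.0022, 0.2377]
orientation: [[-0.976, 0.218, 0.0], [0.218, 0.976, 0.0], [-0.0, 0.0, -1.0]]
ft_force: [-0.0, -0.1, -2.5]
opening: 0.0494
finger_force: 24.9
```

```bash
python3 -c "
from bench import env
r=env.sense();print(r['ft_force'],r['torque'],r['finger_force'])"
```

```text
[-0.02773048 -0.14675067 -2.48593925] [-0.0381722  -0.39056739  0.04361366] 24.901506900787354
```

Request:
{"api": "arm_command", "payload": {
  "plan": "0 0 0 0 0.3;0 0 0 0 0.3",
  "newtons": 15
}}

```text
t: 12.15
tcp_pos: [0.5419, -0.0022, 0.2376]
orientation: [[-0.976, 0.218, 0.0], [0.218, 0.976, -0.0], [-0.0, 0.0, -1.0]]
ft_force: [-0.2, -0.3, -2.7]
opening: 0.05
finger_force: 15.0
```

```bash
python3 -c "
from bench import env
r=env.sense();print(r['ft_force'],r['torque'],r['finger_force'])"
```

```text
[-0.15481093 -0.3164244  -2.72042145] [-0.04885751 -0.38404261  0.00246949] 14.995818883180618
```

Request:
{"api": "arm_command", "payload": {
  "plan": "0 0 0 0 0.3;0 0 0 0 0.3",
  "newtons": 9
}}

```text
t: 12.4
tcp_pos: [0.5418, -0.0023, 0.2375]
orientation: [[-0.976, 0.218, -0.0], [0.218, 0.976, -0.0], [0.0, -0.0, -1.0]]
ft_force: [0.4, -0.0, -2.2]
opening: 0.05
finger_force: 9.0
```

```bash
python3 -c "
from bench import env
r=env.sense();print(r['ft_force'],r['torque'],r['finger_force'])"
```

```text
[ 0.4385505  -0.01597661 -2.18660852] [ 0.02218677 -0.29493401  0.02643126] 9.00000348687172
```

```bash
cat >v.py <<'E'
from h import *
t=env.grab_frame("top"); r=env.sense()
x,y,w,h=(int(a) for a in __import__("sys").argv[1:5]) if len(__import__("sys").argv)>4 else (260,130,110,130)
c=t[y:y+h,x:x+w].astype(int); m=((c[:,:,2]-c[:,:,0])>35).astype(np.uint8); 
n,l,st,ce=cv2.connectedComponentsWithStats(m)
print([(int(st[i,4]),(ce[i]+[x,y]).round(0).tolist()) for i in range(1,n) if st[i,4]>5]); print(r["t"],r["ft_force"].round(2),r["torque"].round(3),r["finger_force"])
cv2.imwrite("pics/v%05d.png"%(r["t"]*100),t)
E
python3 v.py
```

```text
[(228, [291.0, 212.0]), (64, [312.0, 208.0]), (148, [309.0, 223.0])]
12.45 [ 1.73  0.68 -2.67] [-0.048 -0.352 -0.018] 8.999873399734497
```

Request:
{"api": "arm_command", "payload": {
  "plan": "0 0 0 0 0.3;0 0 0 0 0.3",
  "newtons": 6
}}

```text
t: 12.7
tcp_pos: [0.5419, -0.0023, 0.2377]
orientation: [[-0.976, 0.218, 0.0], [0.218, 0.976, -0.0], [-0.0, 0.0, -1.0]]
ft_force: [-0.2, 0.7, -1.5]
opening: 0.0501
finger_force: 6.0
```

```bash
python3 v.py
```

```text
[(104, [294.0, 213.0]), (52, [313.0, 213.0]), (109, [309.0, 224.0])]
12.75 [-0.22 -0.52 -2.11] [ 0.029 -0.158  0.038] 6.000011712312698
```

Request:
{"api": "arm_command", "payload": {
  "plan": "0 0 0 0 0.3;0 0 0 0 0.3;0 0 0 0 0.3",
  "newtons": 6
}}

```text
t: 13.12
tcp_pos: [0.5419, -0.0023, 0.2376]
orientation: [[-0.976, 0.218, 0.0], [0.218, 0.976, 0.0], [-0.0, 0.0, -1.0]]
ft_force: [-0.3, -0.2, -1.6]
opening: 0.0499
finger_force: 6.0
```

```bash
python3 v.py; python3 - <<'E'
from h import *
s=env.grab_frame("scene"); t=env.grab_frame("top")
def crop(im,x,y,w,h): return cv2.convertScaleAbs(cv2.resize(im[y:y+h,x:x+w],(w*4,h*4),interpolation=cv2.INTER_CUBIC),alpha=1.6)
cv2.imwrite("pics/m5.png",np.hstack([crop(s,280,150,100,120),crop(t,260,150,100,120)]))
E
```

```text
[(49, [296.0, 210.0]), (51, [310.0, 218.0]), (87, [290.0, 221.0]), (53, [309.0, 227.0])]
13.175 [ 0.33  0.41 -1.61] [ 0.034 -0.215  0.017] 5.999921187758446
```

View pics/m5.png

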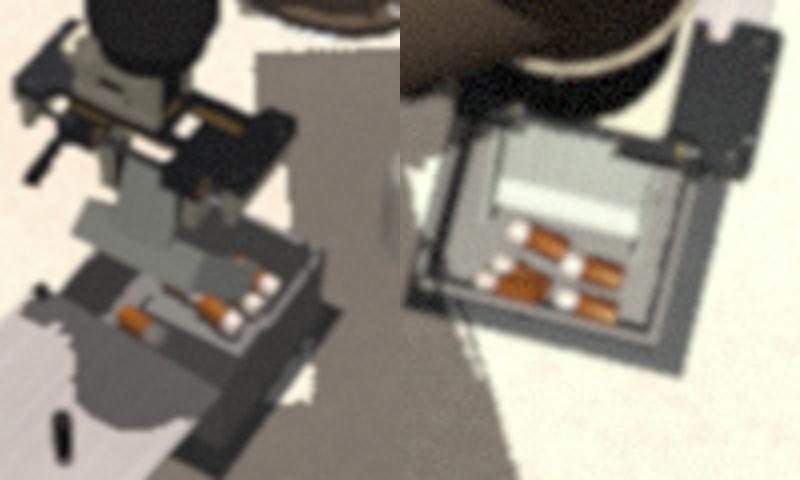

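The tray is tipped and empty: about five vials show from the top and another lies under the tray in the scene view, all inside the bin. I'll lock the grip, lift out and count the vials.

Request:
{"api": "arm_command", "payload": {
  "plan": "0 0 0 0 0.3;0 0 0 0 0.3;0 0 0.03 0 0.3;0 0 0.08 0 0.3;0 0 0.13 0 0.3;-0.01 0.04 0.13 3 0.3;-0.02 0.08 0.13 7 0.3;-0.03 0.12 0.13 12 0.3;-0.04 0.16 0.13 17 0.3;-0.055 0.2 0.13 22 0.3;-0.075 0.24 0.13 25.4 0.3;-0.1 0.28 0.13 25.4 0.3;-0.125 0.315 0.13 25.4 0.3;-0.145 0.34 0.13 25.4 0.3;-0.154 0.353 0.13 25.4 0.3;-0.154 0.353 0.13 25.4 0.3;-0.154 0.353 0.13 25.4 0.3",
  "newtons": 60
}}

```text
t: 15.4
tcp_pos: [0.3882, 0.3502, 0.3676]
orientation: [[-0.975, -0.221, 0.0], [-0.221, 0.975, -0.0], [-0.0, -0.0, -1.0]]
ft_force: [0.3, 0.2, -1.8]
opening: 0.0495
finger_force: 60.0
```

```bash
python3 v.py; python3 - <<'E'
from h import *
s=env.grab_frame("scene"); t=env.grab_frame("top")
def crop(im,x,y,w,h): return cv2.convertScaleAbs(cv2.resize(im[y:y+h,x:x+w],(400,400*h//w),interpolation=cv2.INTER_CUBIC),alpha=1.6)
cv2.imwrite("pics/m6.png",np.hstack([crop(s,370,130,120,170),np.vstack([crop(t,255,150,100,90),crop(t,120,170,120,62)])[:566]]))
E
```

```text
[(44, [318.0, 199.0]), (44, [296.0, 211.0]), (83, [291.0, 220.0]), (46, [310.0, 218.0]), (41, [309.0, 227.0])]
15.45 [-0.19 -0.13 -2.21] [ 0.028 -0.155  0.032] 59.99958515167236
```

View pics/m6.png

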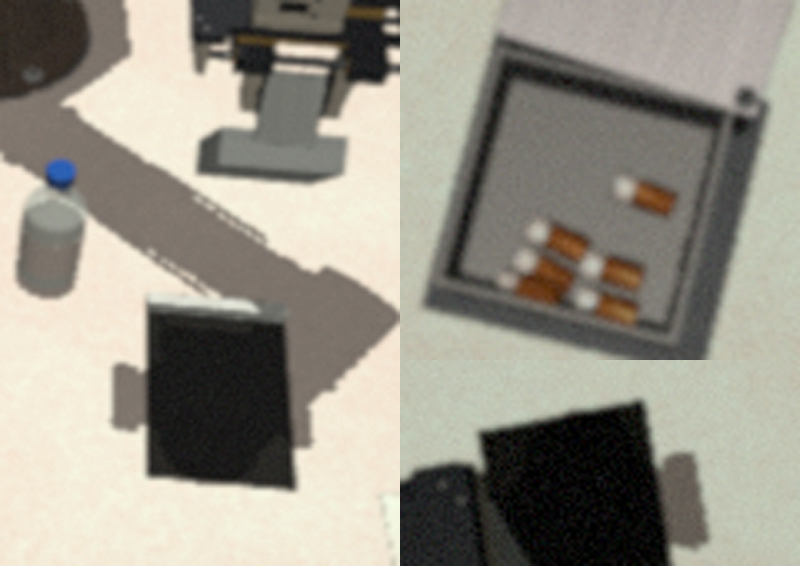

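All six vials lie in the bin at top px (318,199), (296,211), two near (291,220), (310,218) and (309,227). The empty tray hangs tilted about 50° above the dock. Now I lower the nose onto the plate.

Request:
{"api": "arm_command", "payload": {
  "plan": "0.02 0.004 -0.03 0 0.3;0.037 0.008 -0.08 0 0.3;0.037 0.008 -0.13 0 0.3;0.037 0.008 -0.17 0 0.3;0.037 0.008 -0.19 0 0.3;0.037 0.008 -0.196 0 0.3;0.037 0.008 -0.196 0 0.3"
}}

```text
t: 16.42
tcp_pos: [0.4253, 0.3587, 0.172]
orientation: [[-0.975, -0.221, 0.0], [-0.221, 0.975, 0.0], [-0.0, -0.0, -1.0]]
ft_force: [0.1, -0.4, -1.3]
opening: 0.0495
finger_force: 60.0
```

```bash
python3 - <<'E'
from h import *
s=env.grab_frame("scene"); t=env.grab_frame("top"); r=env.sense();print(r["ft_force"],r["torque"],r["tcp_pos"])
def crop(im,x,y,w,h): return cv2.convertScaleAbs(cv2.resize(im[y:y+h,x:x+w],(400,400*h//w),interpolation=cv2.INTER_CUBIC),alpha=1.6)
cv2.imwrite("pics/m7.png",np.hstack([crop(s,390,170,90,120),crop(t,120,170,90,120)]))
E
```

```text
[ 0.16873838  0.47436528 -2.20111624] [ 0.07950122 -0.19824485 -0.03254879] [0.4254239  0.35920522 0.17274901]
```

View pics/m7.png

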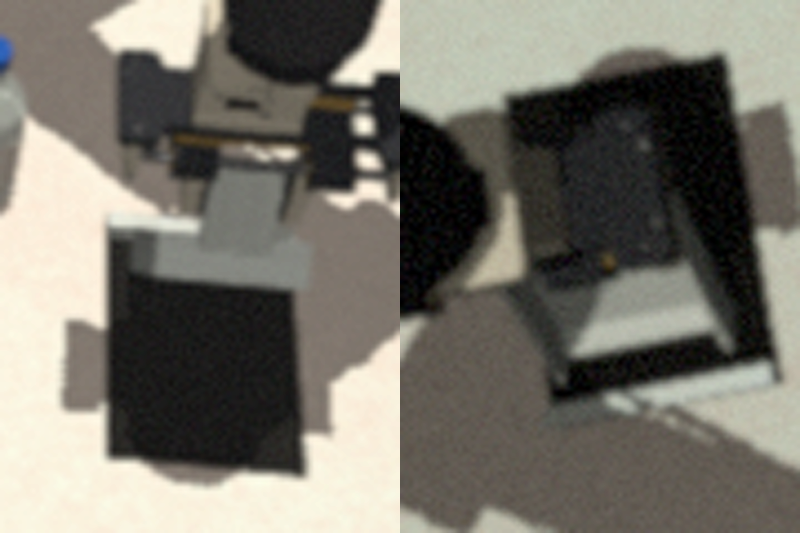

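The nose edge, at top crop (573,358)-(720,338), is parallel to the stop bar and about 23 mm from it. That puts the tilt at about 47° and the nose already over its target. Now I lower it along the hinge arc with a loose grip.

Request:
{"api": "arm_command", "payload": {
  "plan": "0 0 0 0 0.3;0 0 -0.01 0 0.3;0.002 0 -0.0155 0 0.3;0.009 0.002 -0.02 0 0.3;0.016 0.0037 -0.0246 0 0.3;0.022 0.005 -0.0285 0 0.3;0.0281 0.0064 -0.0324 0 0.3;0.034 0.0077 -0.037 0 0.3;0.0395 0.009 -0.0413 0 0.3;0.045 0.0102 -0.046 0 0.3;0.05 0.0114 -0.051 0 0.3",
  "newtons": 12
}}

```text
t: 17.9
tcp_pos: [0.4777, 0.3723, 0.1227]
orientation: [[-0.975, -0.223, 0.006], [-0.223, 0.975, 0.004], [-0.007, 0.003, -1.0]]
ft_force: [5.9, 1.2, 7.0]
opening: 0.0498
finger_force: 12.0
```

Request:
{"api": "arm_command", "payload": {
  "plan": "0 0 0 0 0.3;0.005 0.001 -0.0054 0 0.3;0.0097 0.0022 -0.0108 0 0.3;0.014 0.0032 -0.0166 0 0.3;0.0184 0.0042 -0.0224 0 0.3;0.0222 0.005 -0.0285 0 0.3;0.026 0.0059 -0.0346 0 0.3;0.0294 0.0066 -0.041 0 0.3;0.0327 0.0074 -0.0475 0 0.3;0.0362 0.0082 -0.0555 0 0.3;0.0383 0.0087 -0.060 0 0.3;0.0383 0.0087 -0.060 0 0.3;0.0383 0.0087 -0.060 0 0.3",
  "newtons": 8
}}

```text
t: 19.52
tcp_pos: [0.5132, 0.3789, 0.0607]
orientation: [[-0.975, -0.222, 0.0], [-0.222, 0.975, 0.0], [-0.0, 0.0, -1.0]]
ft_force: [0.1, -0.6, -2.0]
opening: 0.0503
finger_force: 8.0
```

```bash
python3 - <<'E'
from h import *
s=env.grab_frame("scene"); t=env.grab_frame("top"); r=env.sense();print(r["ft_force"],r["torque"],r["tcp_pos"])
def crop(im,x,y,w,h): return cv2.convertScaleAbs(cv2.resize(im[y:y+h,x:x+w],(400,400*h//w),interpolation=cv2.INTER_CUBIC),alpha=1.6)
cv2.imwrite("pics/m8.png",np.hstack([crop(s,390,170,90,120),crop(t,120,170,90,120)]))
E
```

```text
[-0.10618891 -0.63701914 -1.65456273] [ 0.00460253 -0.19666534 -0.00835605] [0.51324135 0.37893918 0.06083947]
```

View pics/m8.png

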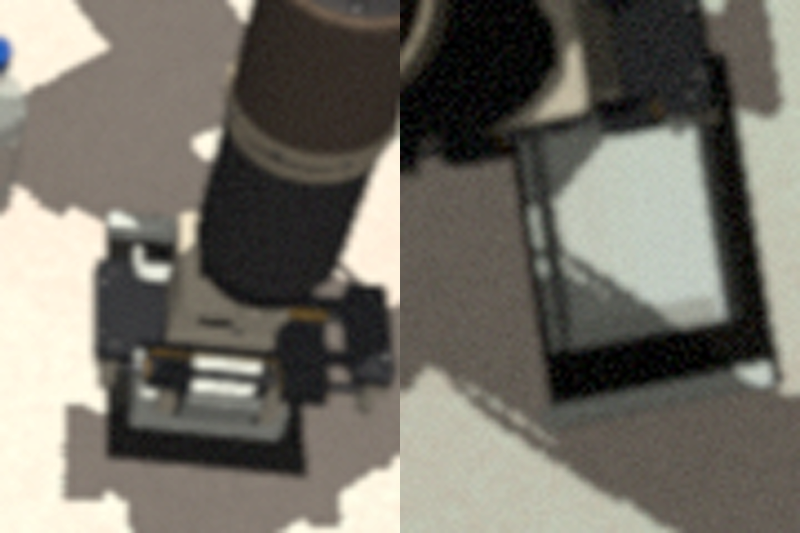

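The tray sits upright on the plate, its nose edge at top crop (555,352)-(725,320) and parallel to the bar at (553,403)-(775,362). I'll release, back away and measure its place by numbers.

Request:
{"api": "arm_command", "payload": {
  "plan": "0 0 -0.001 0 0.3;0 0 -0.001 0 0.6;0 0 -0.001 0 1;0 0 -0.001 0 1;0 0 -0.001 0 1;0 0 -0.001 0 1;0 0 0.04 0 1;0 0 0.1 0 1;0.03 -0.06 0.15 6 1;0.06 -0.12 0.15 15 1;0.1 -0.18 0.15 25 1;0.14 -0.24 0.15 31 1;0.16 -0.3 0.15 31 1;0.17 -0.36 0.15 31 1;0.18 -0.4 0.15 31 1;0.18 -0.4 0.15 31 1"
}}

```text
t: 21.62
tcp_pos: [0.6934, -0.0249, 0.2102]
orientation: [[-0.724, -0.69, -0.001], [-0.69, 0.724, -0.0], [0.001, 0.0, -1.0]]
ft_force: [0.5, 0.5, 1.0]
opening: 0.0877
finger_force: 0.0
```

```bash
python3 - <<'E'
from h import *
print(env.sense()["tcp_pos"])
for n,(x,y,w,h) in {"top":(130,165,90,115),"scene":(400,195,80,95)}.items():
    im=env.grab_frame(n); cv2.imwrite(f"pics/{n}9.png",im)
    g=im[y:y+h,x:x+w].max(2).astype(int)
    np.save(f"/tmp/{n}.npy",g)
    print(n,x,y); 
    for r in range(8,h-5,4): print(r+y," ".join("%3d"%v for v in g[r,::3]))
E
```

```text
[ 0.69341538 -0.02487281  0.21015668]
top 130 165
173 164 161 163 164 163  74  14  44  50  51  53  49  53  52  54  53  53  52  55  53  54  53  52  54  53  51  46  51  47  45
177 162 163 168 162 163  71   9  43  49  53  54  54  52  54  54  54  54  56  55  54  55  53  54  55  56  53  52  51  50  49
181 163 168 160 163 160  60  18  49  50  49  56  55  56  55  56  55  55  53  56  53  55  54  52  55  54  53  57  46  51  50
185 161 164 163 165 160  55  28  49  48  52  50  56  53  56  54  51  58  57  54  56  52  50  55  55  54  54  50  53  51  48
189 167 162 162 163 159  54  28  48  55  53  53  56  55  52  55  57  54  56  56  57  55  53  54  54  51  56  56  53  52  49
193 164 162 165 166 146  26  30  43  48  52  51  57  53  53  55  54  56  54  56  57  56  52  54  52  56  56  53  56  54  53
197 162 165 161 163 156  44  31  47  50  54  55  57  55  58  57  54  56  55  54  56  55  57  55  52  53  54  55  55  51  53
201 161 164 160 163 159  56  32  47  53  58  56  53  54  54  55  58  60  56  55  55  54  57  52  54  54  53  52  57  53  53
205 163 161 158 158 154  45  35  52  53  54  53  55  56  5
[... 3839 characters left out ...]
 158 157 157 157 157 158 156
263 158 159 158 158 155  29  31  68  68  66  52  55  57  71  78  86 103 124 108  70 158 156 157 156 157 156 157
267 158 158 158 158 155  30  25  30  34  40  52  60  61  63  67  67  67  68  33  61 158 157 157 157 157 156 157
271 158 158 158 157 153  30  27  26  25  22  16  15  15  17  15  26  23  22  27  49 155 157 157 157 157 157 157
275 158 158 158 158 159 159 159 157 151 125  79  69  59  53  49  67  45  43  35  40 153 157 157 156 157 156 157
279 158 158 158 159 158 158 158 157 157 154 150 137 116 113 117 158 157 157 158 158 157 157 157 157 158 156 156
283 158 157 157 157 157 157 158 157 158 158 157 158 157 157 157 157 156 157 156 157 157 158 158 156 156 157 156
```

Request:
{"api": "arm_command", "payload": {
  "plan": "-0.03 -0.06 0.05 0 1;-0.06 -0.12 0.05 0 1;-0.09 -0.18 0.05 0 1;-0.12 -0.24 0.05 0 1;-0.13 -0.26 0.05 0 1;-0.13 -0.26 0.05 0 1"
}}

```text
t: 22.48
tcp_pos: [0.5618, -0.2826, 0.261]
orientation: [[-0.723, -0.69, 0.0], [-0.69, 0.723, -0.0], [-0.0, -0.0, -1.0]]
ft_force: [0.1, -1.1, 1.0]
opening: 0.0876
finger_force: 0.0
```

```bash
python3 - <<'E'
from h import *
x,y,w,h=134,165,80,112
im=env.grab_frame("top"); cv2.imwrite("pics/top10.png",im)
g=im.max(2).astype(int)
for r in range(172,272,4): print(r," ".join("%3d"%v for v in g[r,134:214:2]))
E
```

```text
172 170 170 169 168 170 171 167 169 170 167 170 172 172 172 171 171 167 169 169 169 168 169 169 172 172 172 169 171 171 166 170 170 172 172 175 172 170 169 166 166
176 170 171 170 170 171 173 171 173 171 168 167 170 171 170 169 170 169 166 167 168 168 169 167 168 167 167 171 169 166 168 169 168 170 169 167 166 169 168 167 169
180 170 166 167 169 171 171 173 169 164 158 161 152 142 147 145 138 132 123 147 131 139 133 153 167 168 168 168 167 160 162 170 169 170 169 166 169 167 167 171 170
184 169 168 171 172 171 169 169 159 136 135 121 120 115 104 106 104 102  96  74  78  79  74  92  99  84  62  48  32  24  49 141 166 166 168 172 171 170 170 170 169
188 169 169 168 171 170 171 170 167 149 116 104 104 108 105 105 105 104 101 102  77  33  13  13  23  31  35  20  21  19  27 121 166 165 166 169 169 169 169 169 170
192 171 171 168 170 151  69  35  26  26  31  75 104 105 104 107 107 105 114 118 121 123 128 126 118 121 135  73  35  23  18  73 160 170 169 168 168 166 169 163 166
196 170 168 169 170 164  87  53  87 104 116 123 129 123 108 105 106 110 122 132 142 158 163 167 169 169 166 101  40 
[... 2299 characters left out ...]
  58  72 108 117 139 142  89 153 164 167 165
256 162 164 166 165 166 167 165 165 165 137  48  16  19  23  22  26  23  25  37  57  66  95 116 127 151 156 166 171 171 171 171 168 162 157 152 129 146 165 164 164
260 164 166 161 166 167 165 164 166 171 159  95  86 109 126 150 156 163 171 173 170 168 168 164 157 158 156 148 158 155 159 163 165 165 165 163 167 167 168 166 167
264 163 163 163 168 166 163 163 166 162 160 166 165 164 157 153 155 147 151 158 158 164 167 166 165 167 165 163 165 162 163 163 168 165 165 169 168 165 165 166 165
268 164 166 165 165 167 167 162 166 163 164 166 164 167 165 169 169 165 167 164 164 163 166 164 166 167 165 164 166 166 165 164 163 167 166 163 165 167 165 167 165
```

```bash
python3 - <<'E'
from h import *
c0=np.array([.429,.360]); y=np.radians(12.8); u=np.array([np.cos(y),np.sin(y)]); v=np.array([-u[1],u[0]])
def d(n,p,z): q=onz(n,*p,z)[:2]-c0; return (np.array([q@u,q@v])*1000).round(1)
for p in [(160,248.3),(166,246.5),(176,244.8),(182,244),(188,242.3)]: print("nose",d("top",p,.016))
for p in [(160,259),(166,258),(176,256),(184,254.7)]: print("bar",d("top",p,.02))
for p in [(147.5,204),(150,220),(151.8,232),(153.8,244)]: print("+y walltop mid",d("top",p,.036))
for p in [(188,208),(190,220),(192,232)]: print("-y inner top",d("top",p,.036))
for p in [(190.5,184),(194.5,208),(198,232),(202,252)]: print("-y dock edge",d("top",p,.004))
s=cv2.imread("pics/scene9.png").max(2).astype(int)
for r in (239,247,255): print(r,s[r,408:424],s[r,444:464])
for c in (425,435,445): print(c,s[218:234,c],s[255:284,c])
E
```

```text
nose [-60.4  44. ]
nose [-58.7  27.5]
nose [-59.4   0.4]
nose [-60.4 -15.7]
nose [-59.1 -32.3]
bar [-88.8  46.7]
bar [-89.3  30.6]
bar [-89.3   3.7]
bar [-90.  -17.8]
+y walltop mid [61.6 51.8]
+y walltop mid [17.8 51.5]
+y walltop mid [-14.8  51.5]
+y walltop mid [-47.3  51. ]
-y inner top [ 30.1 -52.6]
-y inner top [ -2.8 -52.8]
-y inner top [-35.5 -52.9]
-y dock edge [ 99.9 -60.7]
-y dock edge [ 31.5 -61. ]
-y dock edge [-35.8 -59.9]
-y dock edge [-91.7 -61.9]
239 [159 159 158 159 154 125  69  28  28  28  33  64 113 145 150 149] [146 147 146 146 141 115  77  83 101  88  46  58 117 151 158 158 158 159
 157 158]
247 [159 158 159 159 155 125  69  28  26  28  28  55 100 134 149 150] [145 147 147 147 143 128  95  79 109 109  63  38  80 128 154 158 158 158
 158 158]
255 [158 157 159 159 154 126  69  29  24  28  31  56  99 135 149 150] [145 147 148 148 147 142 116  78  89 101  76  37  56 111 148 158 158 157
 157 157]
425 [141 140 145 132  87  60  42  30  27  27  43  89 134 145 144 143] [149 150 150 150 150 139 103  73  68  67  68  60  38  27  25  23  25  29
  55 107 151 159 158 159 158 158 157 157 158]
435 [154 146 142 142 120  81  59  38  27  26  27  47  91 134 145 145] [150 151 151 149 147 148 130  84  57  57  62  67  61  34  20  16  19  16
  20  39  64  78  83  98 131 155 158 158 158]
445 [158 156 148 146 143 122  83  59  38  25  27  26  47  92 135 144] [147 147 147 146 146 146 148 132  86  59  62  66  67  62  37  26  26  24
  27  34  67 117 152 159 158 158 157 157 157]
```

```bash
python3 - <<'E'
from h import *
c0=np.array([.429,.360]); y=np.radians(12.8); u=np.array([np.cos(y),np.sin(y)]); v=np.array([-u[1],u[0]])
def d(n,p,z): q=onz(n,*p,z)[:2]-c0; return (np.array([q@u,q@v])*1000).round(1)
for p in [(425,266.8),(435,267.8),(445,268.8)]: print("rear foot",d("scene",p,.004))
for p in [(425,229),(435,230),(445,231)]: print("nose",d("scene",p,.016))
for p in [(419.8,239),(419.8,247),(419.8,255)]: print("-y outer top",d("scene",p,.036))
for p in [(453.5,239),(454.3,247),(455,255)]: print("+y outer top",d("scene",p,.036))
for p in [(413.6,239),(413.6,255)]: print("-y dock",d("scene",p,.004))
for p in [(456,239),(457,255)]: print("+y dock",d("scene",p,.004))
for p in [(425,274),(435,274.8)]: print("dock rear",d("scene",p,.004))
for p in [(197.5,208),(199.5,220),(201.5,232)]: print("top -y dock",d("top",p,.004))
E
```

```text
rear foot [ 84.1 -32.6]
rear foot [84.  -1.3]
rear foot [84.  29.9]
nose [-57.7 -32.9]
nose [-57.5  -0. ]
nose [-57.2  32.7]
-y outer top [  0.7 -53.3]
-y outer top [ 32.3 -53.4]
-y outer top [ 63.2 -53.6]
+y outer top [-12.3  54.4]
+y outer top [19.2 55.4]
+y outer top [50.  56.1]
-y dock [-20.8 -68.7]
-y dock [ 43.2 -68.5]
+y dock [-37.6  70.1]
+y dock [26.4 70.1]
dock rear [110.9 -32.9]
dock rear [110.1  -1.9]
top -y dock [ 29.9 -69.1]
top -y dock [ -4.  -69.2]
top -y dock [-37.6 -69.3]
```

The views agree that the tray is upright, square (within about 0.5°) and centred crosswise, but it sits about 9 mm too far from the bar. I'll regrip the tab and shift it.

Request:
{"api": "arm_command", "payload": {
  "plan": "0 0.06 0 0 1;-0.005 0.12 0 -4 1;-0.01 0.18 0 -9 1;-0.015 0.24 0 -14 1;-0.02 0.3 0 -19 1;-0.025 0.36 0 -24 1;-0.03 0.42 0 -28 1;-0.035 0.48 0 -31 1;-0.04 0.54 0 -31 1;-0.045 0.6 -0.02 -31 1;-0.05 0.65 -0.05 -31 1;-0.05 0.66 -0.08 -31 1;-0.05 0.66 -0.12 -31 1;-0.05 0.66 -0.16 -31 1;-0.05 0.66 -0.19 -31 1;-0.05 0.66 -0.2 -31 1;-0.05 0.66 -0.2 -31 1;-0.05 0.66 -0.2 -31 1"
}}

```text
t: 24.78
tcp_pos: [0.5135, 0.38, 0.0621]
orientation: [[-0.975, -0.223, 0.002], [-0.223, 0.975, 0.002], [-0.002, 0.001, -1.0]]
ft_force: [-0.8, -0.7, -0.2]
opening: 0.0874
finger_force: 0.0
```

Request:
{"api": "arm_command", "payload": {
  "plan": "0 0 0 0 0.3;0 0 0 0 0.3;0 0 0 0 0.3;0 0 0 0 0.3;0 0 0.002 0 0.3;-0.0044 -0.001 0.002 0 0.3;-0.0088 -0.002 0.002 0 0.3;-0.0088 -0.002 0.002 0 0.3;-0.0088 -0.002 0 0 0.3;-0.0088 -0.002 0 0 0.3",
  "newtons": 50
}}

```text
t: 26.02
tcp_pos: [0.5045, 0.3771, 0.0609]
orientation: [[-0.975, -0.222, 0.0], [-0.222, 0.975, 0.0], [-0.0, 0.0, -1.0]]
ft_force: [-0.7, -0.1, 3.6]
opening: 0.0492
finger_force: 50.0
```

Now release and back away the same way as before, then measure again.

Request:
{"api": "arm_command", "payload": {
  "plan": "0 0 0 0 0.6;0 0 0 0 1;0 0 0 0 1;0 0 0 0 1;0 0 0 0 1;0 0 0.04 0 1;0 0 0.1 0 1;0.03 -0.06 0.15 6 1;0.06 -0.12 0.15 15 1;0.1 -0.18 0.17 25 1;0.12 -0.24 0.2 31 1;0.11 -0.3 0.2 31 1;0.1 -0.36 0.2 31 1;0.09 -0.42 0.2 31 1;0.08 -0.48 0.2 31 1;0.07 -0.54 0.2 31 1;0.06 -0.6 0.2 31 1;0.06 -0.65 0.2 31 1;0.06 -0.66 0.2 31 1"
}}

```text
t: 28.4
tcp_pos: [0.5634, -0.2862, 0.2603]
orientation: [[-0.724, -0.69, -0.0], [-0.69, 0.724, -0.0], [0.0, 0.0, -1.0]]
ft_force: [-0.4, 1.2, -0.0]
opening: 0.0876
finger_force: 0.0
```

```bash
python3 - <<'E'
from h import *
c0=np.array([.429,.360]); y=np.radians(12.8); u=np.array([np.cos(y),np.sin(y)]); v=np.array([-u[1],u[0]])
def d(n,p,z): q=onz(n,*p,z)[:2]-c0; return (np.array([q@u,q@v])*1000).round(1)
def cross(a,lvl,sign): # subpixel crossings
    return [i+(lvl-a[i])/(a[i+1]-a[i]) for i in range(len(a)-1) if (a[i]-lvl)*(a[i+1]-lvl)<0 and (a[i+1]-a[i])*sign>0]
t=env.grab_frame("top").max(2).astype(float); s=env.grab_frame("scene").max(2).astype(float)
for c in (162,168,174,180,186): 
    n=cross(t[238:256,c],80,-1); b=cross(t[244:270,c],80,1)
    print("top",c,"nose",[d("top",(c,238+i),.016) for i in n],"bar",[d("top",(c,244+i),.02) for i in b])
for c in (425,435,445):
    print("scene nose",[d("scene",(c,222+i),.016) for i in cross(s[222:238,c],90,1)],"rear foot",[d("scene",(c,255+i),.004) for i in cross(s[255:275,c],45,-1)])
for r in (239,247,255):
    print("-y outer",[d("scene",(412+i,r),.036) for i in cross(s[r,412:424],80,1)],s[r,448:460])
p=(proj("scene",[.5640,-.0909,.092]))
tt=t[150:260,250:360]; cv2.imwrite("pics/bin11.png",tt)
E
python3 v.py 250 140 110 110
```

```text
top 162 nose [array([-68.9,  39.8])] bar [array([-88.4,  41.3])]
top 168 nose [array([-68.7,  23.5])] bar [array([-88.5,  25.1])]
top 174 nose [array([-68.9,   7.3])] bar [array([-88.8,   9. ])]
top 180 nose [array([-69.1,  -8.9])] bar [array([-88.6,  -7.2])]
top 186 nose [array([-69.3, -25.2])] bar [array([-88.3, -23.5])]
scene nose [array([-66.3, -32.8])] rear foot [array([ 75. , -32.5])]
scene nose [array([-66.3,   0.2])] rear foot [array([74.9, -1.1])]
scene nose [array([-66. ,  33.1])] rear foot [array([75. , 30.2])]
-y outer [array([  0.8, -54.2])] [141. 117.  76.  81. 102.  88.  47.  61. 118. 154. 161. 159.]
-y outer [array([ 32.4, -54.2])] [144. 130.  97.  80. 109. 111.  62.  39.  81. 129. 155. 160.]
-y outer [array([ 63.3, -54.4])] [149. 143. 117.  78.  91. 103.  76.  40.  57. 112. 149. 159.]
[(11, [314.0, 198.0]), (55, [296.0, 211.0]), (106, [291.0, 220.0]), (22, [308.0, 218.0]), (19, [306.0, 226.0])]
28.55 [ 0.42  0.99 -1.21] [ 0.147 -0.105  0.004] 0.0[ WARN:0@1.984] global loadsave.cpp:1063 imwrite_ Unsupported depth image for selected encoder is fallbacked to CV_8U.
```

The nose is now 20 mm from the bar, where 21 mm is ideal, and the tray is square within 0.3°. Next I shut the cover.

Request:
{"api": "arm_command", "payload": {
  "plan": "0.03 0.06 0 0 1;0.06 0.12 0 0 1;0.09 0.18 0 0 1;0.12 0.235 0 0 1;0.13 0.263 -0.02 0 1;0.13 0.263 -0.07 0 1;0.13 0.263 -0.12 0 1;0.13 0.263 -0.133 0 1;0.13 0.263 -0.133 0 1;0.13 0.263 -0.133 0 0;0.13 0.263 -0.133 0 0;0.13 0.263 -0.133 0 0;0.13 0.263 -0.133 0 0;0.13 0.263 -0.133 0 0;0.13 0.263 -0.133 0 0;0.13 0.263 -0.133 0 0;0.13 0.263 -0.133 0 0",
  "newtons": 20
}}

```text
t: 30.68
tcp_pos: [0.6944, -0.0202, 0.1275]
orientation: [[-0.722, -0.692, -0.0], [-0.692, 0.722, -0.0], [0.0, 0.0, -1.0]]
ft_force: [0.9, 0.1, -1.0]
opening: 0.0155
finger_force: 20.0
```

Request:
{"api": "arm_command", "payload": {
  "plan": "-0.005 0.008 0 1 0;-0.0109 0.0167 0 3 0;-0.0241 0.0325 0 6 0;-0.0395 0.0463 0 9 0;-0.0566 0.0579 0 12 0;-0.0752 0.0669 0 15 0;-0.0948 0.0733 0 18 0;-0.1151 0.0769 0 21 0;-0.1358 0.0776 0 24 0;-0.1563 0.0755 0 27 0;-0.1763 0.0705 0 30 0;-0.1908 0.0649 0 33 0;-0.2024 0.0591 0 36 0;-0.2024 0.0591 0 36 0;-0.2024 0.0591 0 36 0"
}}

```text
t: 32.55
tcp_pos: [0.4917, 0.0398, 0.1279]
orientation: [[-0.177, -0.984, 0.0], [-0.984, 0.177, 0.001], [-0.001, 0.0, -1.0]]
ft_force: [-2.9, 6.1, 4.6]
opening: 0.0153
finger_force: 20.0
```

Request:
{"api": "arm_command", "payload": {
  "plan": "-0.0022 -0.0012 0 0 0;-0.0044 -0.0025 0 0 0;-0.0055 -0.0032 0 0 0;-0.0055 -0.0032 0 0 0"
}}

```text
t: 33.05
tcp_pos: [0.487, 0.0368, 0.1279]
orientation: [[-0.177, -0.984, 0.001], [-0.984, 0.177, 0.001], [-0.001, -0.001, -1.0]]
ft_force: [-2.2, 5.9, 6.3]
opening: 0.0156
finger_force: 20.0
```

Request:
{"api": "arm_command", "payload": {
  "plan": "-0.0011 -0.0007 0 0 0;-0.0011 -0.0007 0 0 0"
}}

```text
t: 33.3
tcp_pos: [0.4861, 0.0362, 0.1279]
orientation: [[-0.177, -0.984, 0.001], [-0.984, 0.177, 0.001], [-0.001, -0.001, -1.0]]
ft_force: [-0.9, 5.6, 4.2]
opening: 0.0156
finger_force: 20.0
```

Request:
{"api": "arm_command", "payload": {
  "plan": "-0.0011 -0.0007 0 0 0;-0.0011 -0.0007 0 0 0"
}}

```text
t: 33.55
tcp_pos: [0.4861, 0.0361, 0.128]
orientation: [[-0.177, -0.984, 0.003], [-0.984, 0.177, 0.002], [-0.003, -0.003, -1.0]]
ft_force: [3.0, 6.6, -1.4]
opening: 0.0154
finger_force: 20.0
```

Request:
{"api": "arm_command", "payload": {
  "plan": "-0.0018 -0.001 0 0 0;-0.0018 -0.001 0 0 0;-0.0018 -0.001 0 0 0"
}}

```text
t: 33.92
tcp_pos: [0.486, 0.0361, 0.1281]
orientation: [[-0.176, -0.984, 0.006], [-0.984, 0.176, 0.004], [-0.005, -0.005, -1.0]]
ft_force: [8.6, 9.1, -7.5]
opening: 0.0155
finger_force: 20.0
```

The cover is at its stop: the position no longer changes and the force is rising. Release, retreat and check.

Request:
{"api": "arm_command", "payload": {
  "plan": "0 0 0 0 1;0 0 0 0 1;0 0 0 0 1;0 0 0 0 1;0 0 0.05 0 1;0 0 0.1 0 1;0 -0.05 0.14 0 1;0.02 -0.11 0.14 0 1;0.03 -0.17 0.14 0 1;0.04 -0.23 0.14 0 1;0.05 -0.29 0.14 0 1;0.05 -0.34 0.14 0 1;0.05 -0.34 0.14 0 1;0.05 -0.34 0.14 0 1"
}}

```text
t: 35.67
tcp_pos: [0.532, -0.3068, 0.2671]
orientation: [[-0.178, -0.984, -0.001], [-0.984, 0.178, 0.0], [-0.0, 0.001, -1.0]]
ft_force: [0.4, 0.5, 0.3]
opening: 0.0877
finger_force: 0.0
```

```bash
python3 - <<'E'
from h import *
t=env.grab_frame("top"); s=env.grab_frame("scene")
ref=cv2.imread("pics/top0.png").max(2).astype(float); g=t.max(2).astype(float); gs=s.max(2).astype(float)
# post position in both views
def blob(im,x,y,w,h,th=70):
    n,l,st,ce=cv2.connectedComponentsWithStats((im[y:y+h,x:x+w]<th).astype(np.uint8)); return [(int(st[i,4]),(ce[i]+[x,y]).round(1).tolist()) for i in range(1,n) if st[i,4]>4]
print("expect top",proj("top",[.4861,.0361,.13]),"scene",proj("scene",[.4861,.0361,.12]))
print(blob(g,270,175,45,45)); print(blob(gs,310,190,40,50))
# cover corners expected when shut, sample gradients
piv=np.array([.5638,-.0909]); a=np.radians(-13.2)
R=np.array([[np.cos(a),-np.sin(a)],[np.sin(a),np.cos(a)]])
for q in [(4,-4),(-174,-4),(-174,174),(4,174)]: 
    P=piv+R@(np.array(q)/1000.); print(q,proj("top",[*P,.097]))
m=(g[130:250,240:360]>100).astype(np.uint8); 
# bystanders: image change at their places
for name,(x,y,w,h) in dict(box=(230,68,62,62),plate=(342,90,56,45),marker=(355,240,22,55),bottle=(222,242,40,34),dock=(140,178,70,90)).items():
    print(name,np.abs(g-ref)[y:y+h,x:x+w].mean().round(1))
c=t[130:250,240:360].astype(int); print("orange px over bin",int(((c[:,:,2]-c[:,:,0])>35).sum()))
E
```

```text
expect top (np.float64(290.2810016702095), np.float64(201.33131371906438)) scene (np.float64(335.9330748005292), np.float64(210.65652848301715))
[(22, [290.8, 202.1]), (11, [312.9, 216.3])]
[(283, [317.4, 201.0]), (46, [335.5, 211.2]), (43, [346.8, 236.0])]
(4, -4) (np.float64(343.25076995221656), np.float64(173.16628669913047))
(-174, -4) (np.float64(325.7494865395394), np.float64(240.21322350505284))
(-174, 174) (np.float64(257.8254809989235), np.float64(222.16783664025365))
(4, 174) (np.float64(276.67253682250004), np.float64(155.62476597914537))
box 44.5
plate 52.2
marker 44.8
bottle 38.9
dock 74.3
orange px over bin 0
```

```bash
python3 -c "
from bench import env
print(env.finish_job())"
```

```text
the job is handed in; nothing more can be done
None
```

I handed the job in at about 36 s with all six vials in the bin and the cover shut at its stop; the empty tray stands upright on the parking plate, nose to the stop bar (20 mm gap, 21 mm ideal) and square within 0.3°, and no move went near the bottle, pen, box or well plate, though my last image check could not confirm they are unmoved.

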